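Press a flanged bush home with a ratchet bench clamp and back the jaw off

ROBOT

A 7-joint arm with a two-finger parallel gripper is mounted at the origin on the work surface. World frame = base frame: x ahead of the robot, y to its left, z up, the work surface at z = 0. Lengths are in m, angles in rad, forces in N, time in s.
With the tool pointing down it reaches from about 0.4 to 0.85 m from the base axis. Payload 4.4 kg.
Tool frame: the origin (TCP) lies at the very end of the fingers, on their centre line; the grasp point (between the pads) lies 19 mm behind it; z points along the fingers, y is the line along which they close (so a half turn about z gives the same grasp; the last joint's range is limited). The gripper opens to 94 mm and grips with 3 to 60 N. Pads are 16 mm wide; open, the fingers measure 119 mm over their backs; the gripper's body (75 mm by 177 mm) begins 78 mm behind the grasp point.
Start: joints at [-1.235, 0.628, 0.038, 1.517, -0.027, 0.996, -0.02], TCP at [0.254, 0.598, 0.181] pointing down, gripper open.
Joint ranges: [-3.06, 3.06], [-0.37, 2.12], [-1.25, 1.32], [0.18, 2.47], [-1.1, 4.24], [0.23, 1.98], [-2.94, 2.94]. Speed limits (rad/s): [2.57, 2.57, 3.14, 3.14, 3.14, 3.14, 3.14].

INTERFACE

Orientations are given as a unit quaternion [w, x, y, z].
In Python, from cell import r gives the robot as it stands.
- The arm moves only by the tool step_arm, never from a script. Its argument "targets" is text: rows parted by semicolons, each of 7 numbers parted by spaces: the turn, a rotation vector about the tool's x, y, z in degrees, then the shift along the tool's x, y, z in mm, then the gripper command: -1 is fully open, 1 is shut, values between are in proportion. In form: rx ry rz dx dy dz fingers; .... A call has 1 to 5 rows; each row shifts and turns the commanded pose from where the row before left it, along the tool's axes as they then stand; what a row does not reach is not made up. A row lasts 1/8 s, in which the tool goes at most 62.5 mm and 10.7 degrees, less where a joint would pass 70% of its speed; a pose out of reach is approached as far as the arm can. A call is refused whole if a number of a shift passes 62.5 or a number of a turn 10.7, either way. A call with a gripper value outside its range is refused whole. The fingers move at their own pace and stop on an object; "newtons" is the grip in N (left out, the last holds). Time passes only in rows, so rows that do not move let the fingers close. It gives the time, the measured TCP pose, the force, the opening and the grip force at its end, in the units of the state.
- r.sense(): the state, without advancing time (a new reading comes with each control period).
- r.snapshot(name): name is "side" or "top"; returns a dict with "img" (400x640x3 uint8, red, green, blue), "mtx" (3x3 intrinsics, pixels), "xyz" and "rotation" of the camera in the world. Camera axes: x right, y down, z forward; pixel columns grow to the right and rows downward; lengths in m; the calibration is good to about 2 mm. A picture is of the moment at which its call begins. There is no depth.
- r.job_done(): hands the job in; it is judged then, once.
The state is a dict: "clock": time; "q": joint angles; "joint_velocities": joint speeds; "joint_efforts": joint torques, N m; "position": TCP position; "ee_rot": TCP orientation; "force": force on the tool from outside, world axes, zero at the start; "moment": the same for the moment, N m; "gripper_width": finger opening in m; "gripper_force": force on a finger pad.
Only numpy, scipy, OpenCV 4.12 (cv2) and the standard library are available. Lean on these libraries where they do the work, as an engineer would, in place of code of your own. Each camera call takes 0.05 s, during which the arm holds its last target. There are 200 camera calls.

TASK

Pump the bench clamp's trigger until the jaw has pushed the flanged bush fully home in its bearing block and bears on it firmly, without overloading it. Then press the release lever right down and slide the jaw all the way back, so that the block can be taken out; never force the jaw, and leave the wrench, the spare bush and the tin where they are.

Things in the scene. Friction and masses are not known exactly. Their poses are not given: they have to be found in the camera images.
- clamp: Grey ratchet bench clamp bolted on the bench: dark base plate 265 x 100 x 12 mm, two-cheek head 64 x 44 mm and 109 mm high, from which a notched bar carries the jaw. Origin on the bench, 20 mm ahead of the trigger pivot on the bar's centre line. x: the way the jaw advances; y: towards the release lever; z up. All clamp offsets below are in these axes.
- trigger_pad (a point): Middle of the upper face of the trigger's rubber pad (46 mm along x, 30 mm across) at the rear end of the trigger lever, 115 mm behind its pivot. About 126 mm above the bench at rest; pressed straight down it sinks 34 mm to its stop. Shut fingers pressing here from above pump the clamp.
- trigger (a joint): Angle of the trigger: 0 up at rest, 0.30 rad at its stop. A spring returns it (3 to 5 N at the pad); let it rise fully between pumps. A full pump advances the jaw 8 to 14 mm (6 mm notches). Idle pumping takes about 6 N at the pad, pushing the bush in 9 to 12 N. With the bush home it goes hard, mostly well before its stop (about 3 N per mm): 15 to 18 N is firm, over 20 N overloads the bush.
- release_pad (a point): Middle of the upper face of the release lever's rubber pad (30 x 30 mm) at the clamp's +y side, 96 mm from the bar's centre line, 20 mm behind the clamp's origin, 78 mm above the bench when up.
- release (a joint): Angle of the release lever: 0 up, 0.40 rad fully down (the pad sinks about 20 mm). Takes about 6 to 8 N pressed down, then stays where it is left. Down, it lifts the pawl off the bar so that the jaw slides either way and pumping does nothing; up, the jaw can go forward only.
- jaw_post (a point): On the front (+x) face of the upright post of the jaw (14 mm along x, 30 mm wide, top 128 mm above the bench), 16 mm below its top, at mid width. Push here towards the clamp's -x, or pinch the post's two sides from above, to slide the jaw back. What lies ahead of it (nose, bush, block) is no higher than 72 mm above the bench.
- jaw (a joint): How far the jaw has advanced along the clamp's +x (m): 0 at its rear stop (fully back), 0.040 to 0.056 when the bush is home. It rubs with about 5 N. Its round nose, 32 mm across, gives on a stiff spring (20 N per mm) and lies on the bar's line, 45 mm above the bench.
- bush_face (a point): Centre of the outer face of the brass bush's flange (36 mm across, 4 mm thick), which faces the jaw's nose, 45 mm above the bench.
- bush (a joint): How deep the bush has been pushed (m): 0 as far out as it can be, 0.022 fully home, its flange flat on the block's face. A stiff push fit: moves at about 11 N.
- housing: Aluminium bearing block fixed on the clamp's base, 50 x 66 x 60 mm, origin at the middle of its underside (12 mm above the bench), axes as the clamp's. The bush is started in the bore of its -x face.
- wrench: Steel open-ended wrench, about 160 mm long and 10 mm thick, lying loose on the bench beyond the release lever, along the clamp. Origin at the middle of its underside. Leave it.
- spare: Spare brass flanged bush, 36 mm across and 28 mm high, standing on its flange on the bench at the clamp's -y side. Origin at its underside. Leave it.
- tin: Small round dark tin, 60 mm across and 75 mm high, standing on the bench at the clamp's -y side. Origin at its underside. Leave it.

How it is judged:
On the way, in this order (a step that is already met when the one before it is completed fails the run):
1. with the trigger being pressed, the bush is fully home (within 1.5 mm) and the jaw bears on it with more than 25 N (value of joint bush above 0.0205 m and contact force between jaw and bush above 25 N and contact force between the fingers and trigger above 3 N), for 0.2 s.
2. the trigger has been let go, then the release lever is pressed down while the jaw is still forward (value of joint release above 0.33 rad and value of joint trigger below 0.1 rad and value of joint jaw above 0.025 m), for 0.2 s.
At the end, for the whole second after the job is handed in: the jaw is back within 4 mm of its rear stop and at rest, the bush is within 1.5 mm of fully home, the release lever is down (over 0.33 rad), the trigger is up (under 0.1 rad) (value of joint jaw below 0.004 m and value of joint bush above 0.0205 m and value of joint release above 0.33 rad and value of joint trigger below 0.1 rad and linear speed of jaw below 0.005 m/s); the robot touches nothing.
It fails at once if the jaw overloads the bush (more than 47 N between them, about 21 N on the trigger pad) (contact force between jaw and bush above 47 N).
It fails at once if the jaw is forced by hand with more than 40 N (contact force between any of the fingers, the arm and jaw above 40 N).
It fails at once if the wrench, the spare bush or the tin is moved by more than 20 mm (distance of any of wrench, spare, tin from where it was at the start of the episode above 0.02 m).
It also fails if it takes over 61 s, if anything falls off the work surface, if the arm or the gripper's body presses on something with over 40 N, if the wrist force passes 120 N, or if a joint passes its speed limit or range.

## Working session

There is one attempt and no reset: what is moved stays moved. The work goes in short steps, Python scripts to look and compute and a tool call to move; the robot and the scene stay as the last step left them, time stands still between calls to the robot, and variables do not carry over. Pictures are saved under pics/ and viewed, at most 13 in all, crops included, and the job is handed in when it is done.

Besides the shell and the picture viewer there is one more tool, called after ">>>" in YAML: its name, and indented under it one key for each argument. step_arm: Moves the arm, as the interface text tells. Its arguments: {"type":"object","properties":{"targets":{"type":"string"},"newtons":{"type":"number"}},"required":["targets"]}

```bash
mkdir -p pics; python3 - <<'E'
from cell import r
import cv2,numpy as np
for n in("side","top"):
    s=r.snapshot(n); cv2.imwrite(f"pics/{n}0.png",s["img"][:,:,::-1]); np.savez(f"{n}.npz",**s)
    print(n,s["mtx"],s["xyz"],s["rotation"])
print(r.sense())
E
```

```text
side [[509.03393069   0.         309.1733949 ]
 [  0.         509.03393069 200.47963429]
 [  0.           0.           1.        ]] [ 0.15601683 -0.41340287  0.4947158 ] [-0.43353021  0.81957202 -0.3369958   0.16366766]
top [[425.89581503   0.         317.10517696]
 [  0.         425.89581503 199.75418863]
 [  0.           0.           1.        ]] [0.53625689 0.04128557 0.75749291] [-0.00793329  0.70838025 -0.70546288  0.02136816]
{'clock': 0.1, 'q': array([-1.23477421,  0.62924673,  0.03845043,  1.51822923, -0.02698713,
        0.99630004, -0.01999356]), 'joint_velocities': array([ 0.00063926,  0.00024511,  0.00029552, -0.00447843, -0.0023228 ,
       -0.00019688, -0.0005501 ]), 'joint_efforts': array([ 2.49612815e-03, -5.50784075e+01,  1.14725847e+00, -1.87114495e+01,
       -5.21417067e-02,  1.93088647e-02,  4.76925209e-05]), 'position': array([0.25394815, 0.59766454, 0.1803631 ]), 'ee_rot': array([-1.51628300e-04,  1.99557308e-01,  9.79885803e-01, -8.18688940e-04]), 'force': array([ 0.25739713,  0.02608963, -0.78613752]), 'moment': array([0.05070719, 0.01423166, 0.03293214]), 'gripper_force': 0.0, 'gripper_width': 0.09395138225620635}
```

View pics/top0.png

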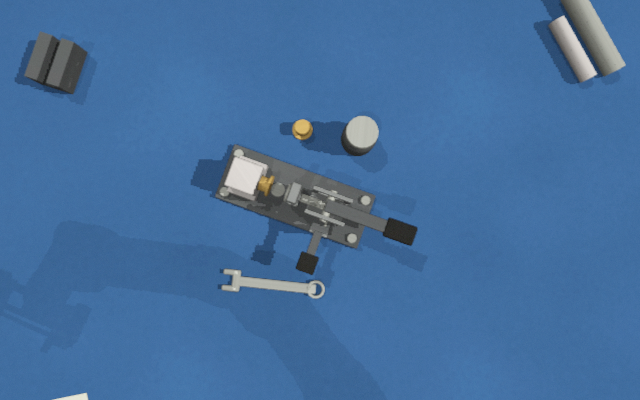

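View pics/side0.png

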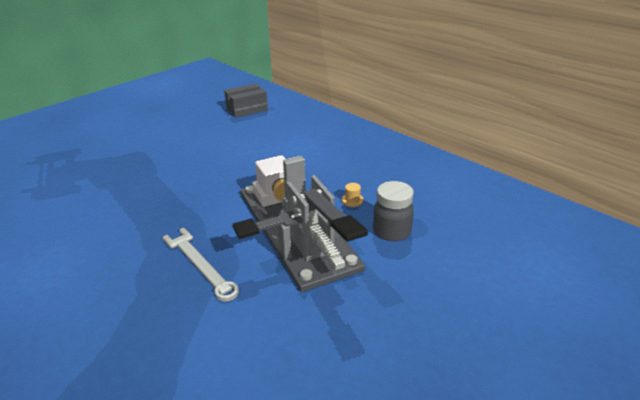

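```bash
cat > h.py <<'E'
import numpy as np
from scipy.spatial.transform import Rotation as R
from scipy.optimize import least_squares
def cam(n):
    s=np.load(f"{n}.npz"); q=s["rotation"]; return s["mtx"],s["xyz"],R.from_quat(np.r_[q[1:],q[0]]).as_matrix()
def back(n,u,v,z):
    K,p,M=cam(n); d=M@np.linalg.solve(K,[u,v,1]); return p+d*(z-p[2])/d[2]
def proj(n,X):
    K,p,M=cam(n); c=K@(M.T@(np.asarray(X)-p)); return c[:2]/c[2]
E
python3 - <<'E'
from h import *
for t in [("trig","top",400,231,.126),("trig","side",347,228,.126),("rel","top",308,263,.078),("rel","side",245,228,.078),("post","top",294,192,.128),("post","side",293,160,.128),("block","top",245,176,.072),("wr1","top",232,281,.01),("wr2","top",316,290,.01),("spare","top",302,127,.028),("tin","top",361,132,.075)]:
    print(t[0],t[1],back(*t[1:]).round(4))
c=[back("top",*p,.012) for p in [(236,147),(376,198),(356,247),(215,196)]]
print(np.round(c,4))
obs=[([-.135,0,.126],"top",400,231),([-.135,0,.126],"side",347,228),([-.02,.096,.078],"top",308,263),([-.02,.096,.078],"side",245,228)]
def P(x,o): 
    a=x[2]; return [x[0]+np.cos(a)*o[0]-np.sin(a)*o[1],x[1]+np.sin(a)*o[0]+np.cos(a)*o[1],o[2]]
f=lambda x:np.concatenate([proj(n,P(x,o))-[u,v] for o,n,u,v in obs])
best=min((least_squares(f,[.55,0.05,a]) for a in (0,1.57,3.14,-1.57)),key=lambda s:s.cost)
print(best.x,np.degrees(best.x[2]),best.fun.round(1))
for o in ([-.135,0,.126],[-.02,.096,.078]): print(np.round(P(best.x,o),4))
p=back("top",294,192,.128)[:2]-best.x[:2];a=best.x[2]
print("post clamp",R.from_euler("z",-a).apply([*p,0]))
from cell import r
s=r.sense();q=s["ee_rot"];print(R.from_quat(np.r_[q[1:],q[0]]).as_matrix().round(3))
E
```

```text
trig top [ 0.5166 -0.094   0.126 ]
trig side [ 0.5098 -0.0982  0.126 ]
rel top [0.464  0.0425 0.078 ]
rel side [0.4608 0.0404 0.078 ]
post top [0.5737 0.0636 0.128 ]
post side [0.5705 0.0619 0.128 ]
block top [0.6025 0.1445 0.072 ]
wr1 top [0.4254 0.1744 0.01  ]
wr2 top [0.41   0.0285 0.01  ]
spare top [0.6921 0.054  0.028 ]
tin top [ 0.6746 -0.0423  0.075 ]
[[ 0.6592  0.1699  0.012 ]
 [ 0.5708 -0.0763  0.012 ]
 [ 0.4849 -0.0411  0.012 ]
 [ 0.573   0.2054  0.012 ]]
[0.5595166  0.03044171 1.22753245] 70.33242875985631 [ 1.8  1.7  1.5 -2.1 -0.9  1.  -0.7 -1.6]
[ 0.5141 -0.0967  0.126 ]
[0.4624 0.0439 0.078 ]
post clamp [ 0.0359968  -0.00220914  0.        ]
[[-0.92   0.391 -0.001]
 [ 0.391  0.92  -0.002]
 [-0.    -0.002 -1.   ]]
```

>>> step_arm:
  targets: "0 0 -3.3 -48 -38 0 1; 0 0 0 -48 -38 0 1; 0 0 0 -48 -38 0 1; 0 0 0 -48 -38 0 1; 0 0 0 -48 -38 0 1"

```text
clock: 0.72
position: [0.4136, 0.3348, 0.181]
ee_rot: [-0.0, 0.171, 0.985, -0.0]
force: [1.2, 0.6, 0.1]
gripper_width: 0.0472
gripper_force: 0.0
```

>>> step_arm:
  targets: "0 0 0 -40 -47 0 1; 0 0 0 -40 -47 0 1; 0 0 0 -40 -47 0 1; 0 0 0 -40 -47 0 1; 0 0 0 -20 -40 0 1"

```text
clock: 1.35
position: [0.5064, 0.0581, 0.181]
ee_rot: [0.0, 0.173, 0.985, -0.0]
force: [-0.6, 0.6, -0.3]
gripper_width: 0.0005
gripper_force: 0.0
```

>>> step_arm:
  targets: "0 0 0 -20 -45 0 1; 0 0 0 -20 -45 0 1; 0 0 0 -14 -40 0 1; 0 0 0 0 0 0 1; 0 0 0 0 0 20 1"

```text
clock: 1.98
position: [0.5135, -0.0791, 0.1618]
ee_rot: [0.001, 0.172, 0.985, 0.0]
force: [0.5, -0.3, -0.1]
gripper_width: 0.0007
gripper_force: 0.0
```

```bash
python3 - <<'E'
from cell import r
import cv2,numpy as np
from h import *
s=r.snapshot("side"); t=r.snapshot("top")
a=cv2.resize(s["img"][130:330,220:420],(400,400)); b=cv2.resize(t["img"][120:320,210:410],(400,400))
cv2.imwrite("pics/p1.png",np.hstack([a,b])[:,:,::-1])
x=r.sense();print(x["position"],x["force"],x["clock"])
print([proj(n,x["position"]).round(1) for n in("side","top")])
E
```

```text
[ 0.51077    -0.07798448  0.15956009] [-8.40108782e-01  6.18932430e-01 -2.52530459e-04] 2.075
[array([335.3, 197.4]), array([393.8, 235.9])]
```

View pics/p1.png

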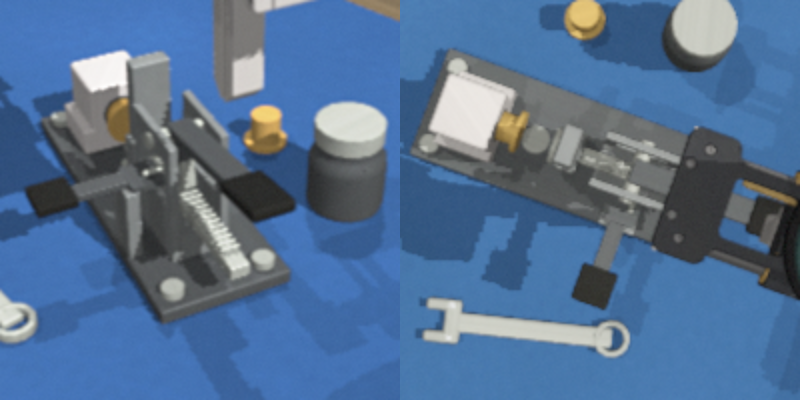

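>>> step_arm:
  targets: "0 0 0 -9 -16 0 1; 0 0 0 0 0 0 1; 0 0 0 0 0 0 1"

```text
clock: 2.45
position: [0.5158, -0.0976, 0.1616]
ee_rot: [0.0, 0.172, 0.985, 0.0]
force: [0.1, 0.5, 0.1]
gripper_width: 0.0005
gripper_force: 0.0
```

```bash
python3 - <<'E'
from cell import r
import cv2,numpy as np
from h import *
x=r.sense()
s=r.snapshot("side"); t=r.snapshot("top")
a=cv2.resize(s["img"][130:330,220:420],(400,400)); b=cv2.resize(t["img"][120:320,300:500],(400,400))
cv2.imwrite("pics/p2.png",np.hstack([a,b])[:,:,::-1])
print(x["position"],x["force"],x["clock"])
print([proj(n,x["position"]).round(1) for n in("side","top")])
E
```

```text
[ 0.51576504 -0.09756989  0.16157087] [0.13202798 0.51587945 0.0807637 ] 2.45
[array([350.7, 200.9]), array([408. , 232.4])]
```

View pics/p2.png

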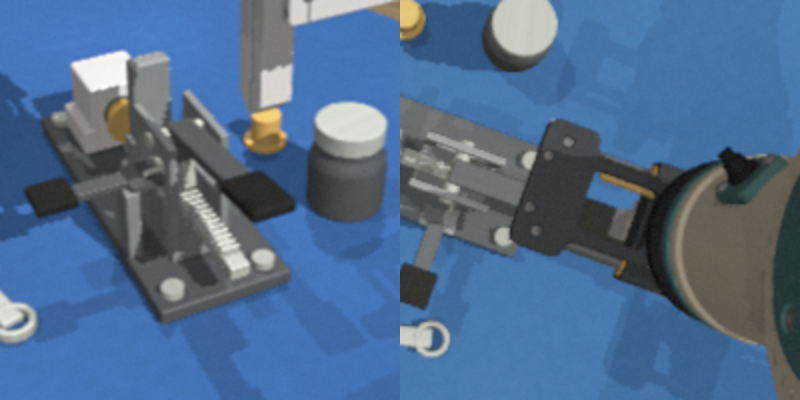

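>>> step_arm:
  targets: "0 0 0 0 0 12 1; 0 0 0 0 0 12 1; 0 0 0 0 0 4 1; 0 0 0 0 0 0 1"

```text
clock: 3.05
position: [0.5151, -0.0974, 0.1325]
ee_rot: [-0.001, 0.171, 0.985, -0.0]
force: [-0.8, 0.3, -0.4]
gripper_width: 0.0007
gripper_force: 0.0
```

>>> step_arm:
  targets: "0 0 0 0 0 4 1; 0 0 0 0 0 4 1"

```text
clock: 3.3
position: [0.5156, -0.0975, 0.1251]
ee_rot: [0.0, 0.171, 0.985, 0.0]
force: [-0.5, -0.5, -0.9]
gripper_width: 0.0003
gripper_force: 0.0
```

>>> step_arm:
  targets: "0 0 0 0 0 4 1; 0 0 0 0 0 4 1; 0 0 0 0 0 0 1"

```text
clock: 3.68
position: [0.5152, -0.0974, 0.1168]
ee_rot: [-0.0, 0.171, 0.985, -0.0]
force: [0.0, -0.8, 0.2]
gripper_width: 0.0006
gripper_force: 0.0
```

```bash
python3 - <<'E'
from cell import r
import cv2,numpy as np
from h import *
x=r.sense()
s=r.snapshot("side"); t=r.snapshot("top")
a=cv2.resize(s["img"][130:280,270:420],(400,400)); b=cv2.resize(t["img"][170:270,350:450],(400,400))
cv2.imwrite("pics/p3.png",np.hstack([a,b])[:,:,::-1])
print(x["position"],x["force"],x["clock"])
print([proj(n,x["position"]).round(1) for n in("side","top")])
E
```

```text
[ 0.51518235 -0.09738458  0.11681235] [ 0.03602472 -0.84989681  0.17555916] 3.675
[array([349.4, 231.8]), array([400.9, 231.7])]
```

View pics/p3.png

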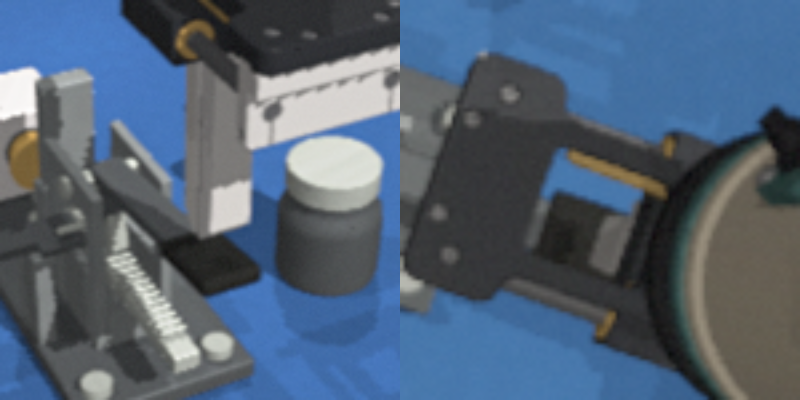

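>>> step_arm:
  targets: "0 0 0 0 0 3 1; 0 0 0 0 0 3 1; 0 0 0 0 0 0 1"

```text
clock: 4.15
position: [0.5152, -0.0974, 0.1109]
ee_rot: [-0.0, 0.171, 0.985, -0.0]
force: [-0.7, -0.8, 0.8]
gripper_width: 0.0007
gripper_force: 0.0
```

>>> step_arm:
  targets: "0 0 0 0 0 3 1; 0 0 0 0 0 3 1; 0 0 0 0 0 0 1"

```text
clock: 4.53
position: [0.5152, -0.0974, 0.1049]
ee_rot: [-0.0, 0.171, 0.985, 0.0]
force: [-0.0, -0.4, -0.5]
gripper_width: 0.0005
gripper_force: 0.0
```

>>> step_arm:
  targets: "0 0 0 0 0 3 1; 0 0 0 0 0 3 1; 0 0 0 0 0 0 1"

```text
clock: 4.9
position: [0.5155, -0.0982, 0.0992]
ee_rot: [0.0, 0.172, 0.985, -0.0]
force: [-0.9, -2.1, 3.8]
gripper_width: -0.0001
gripper_force: 1.6
```

```bash
python3 - <<'E'
from cell import r
import cv2,numpy as np
from h import *
x=r.sense()
s=r.snapshot("side"); t=r.snapshot("top")
a=cv2.resize(s["img"][130:280,270:420],(400,400)); b=cv2.resize(t["img"][170:270,350:450],(400,400))
cv2.imwrite("pics/p4.png",np.hstack([a,b])[:,:,::-1])
print(x["position"],x["force"],x["clock"])
print([proj(n,x["position"]).round(1) for n in("side","top")])
E
```

```text
[ 0.51547182 -0.09815432  0.09922404] [-0.91002509 -2.13745833  3.83134938] 4.9
[array([349.8, 243.4]), array([399. , 231.2])]
```

View pics/p4.png

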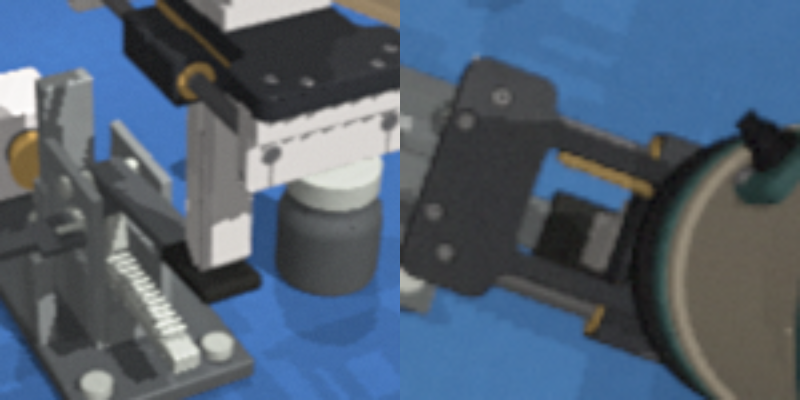

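>>> step_arm:
  targets: "0 0 0 0 0 7 1; 0 0 0 0 0 7 1"

```text
clock: 5.25
position: [0.5156, -0.0986, 0.0854]
ee_rot: [0.0, 0.172, 0.985, -0.001]
force: [-1.8, -3.8, 5.7]
gripper_width: 0.0005
gripper_force: 2.7
```

>>> step_arm:
  targets: "0 0 0 0 0 6 1; 0 0 0 0 0 5 1"

```text
clock: 5.5
position: [0.5154, -0.099, 0.0743]
ee_rot: [0.0, 0.172, 0.985, -0.001]
force: [-1.0, -3.7, 5.1]
gripper_width: 0.0005
gripper_force: 2.9
```

>>> step_arm:
  targets: "0 0 0 0 0 3 1; 0 0 0 0 0 3 1"

```text
clock: 5.75
position: [0.5155, -0.0989, 0.0684]
ee_rot: [0.0, 0.172, 0.985, -0.001]
force: [-0.6, -4.3, 6.0]
gripper_width: 0.0005
gripper_force: 3.0
```

>>> step_arm:
  targets: "0 0 0 0 0 -14 1; 0 0 0 0 0 -16 1; 0 0 0 0 0 -5 1; 0 0 0 0 0 0 1"

```text
clock: 6.25
position: [0.5158, -0.0969, 0.1036]
ee_rot: [0.0, 0.171, 0.985, 0.0]
force: [0.4, -0.2, -0.9]
gripper_width: 0.0006
gripper_force: 0.0
```

>>> step_arm:
  targets: "0 0 0 0 0 8 1; 0 0 0 0 0 6 1; 0 0 0 0 0 5 1"

```text
clock: 6.62
position: [0.5153, -0.0987, 0.0836]
ee_rot: [-0.0, 0.172, 0.985, -0.001]
force: [-0.4, -3.9, 5.5]
gripper_width: 0.0005
gripper_force: 2.7
```

>>> step_arm:
  targets: "0 0 0 0 0 4 1; 0 0 0 0 0 4 1"

```text
clock: 6.88
position: [0.5152, -0.0989, 0.0756]
ee_rot: [-0.0, 0.172, 0.985, -0.001]
force: [-0.9, -4.4, 6.0]
gripper_width: 0.0007
gripper_force: 2.9
```

>>> step_arm:
  targets: "0 0 0 0 0 4 1; 0 0 0 0 0 4 1"

```text
clock: 7.12
position: [0.5152, -0.0987, 0.0677]
ee_rot: [-0.0, 0.172, 0.985, -0.001]
force: [-0.7, -3.8, 4.2]
gripper_width: 0.0006
gripper_force: 3.1
```

>>> step_arm:
  targets: "0 0 0 0 0 -14 1; 0 0 0 0 0 -16 1; 0 0 0 0 0 -5 1; 0 0 0 0 0 0 1"

```text
clock: 7.62
position: [0.5156, -0.0969, 0.1034]
ee_rot: [0.0, 0.171, 0.985, 0.0]
force: [-0.6, 0.6, 0.8]
gripper_width: 0.0006
gripper_force: 0.0
```

>>> step_arm:
  targets: "0 0 0 0 0 8 1; 0 0 0 0 0 5 1; 0 0 0 0 0 4 1"

```text
clock: 8.0
position: [0.5152, -0.0985, 0.0856]
ee_rot: [-0.0, 0.172, 0.985, -0.001]
force: [-1.5, -4.5, 6.3]
gripper_width: 0.0006
gripper_force: 3.2
```

>>> step_arm:
  targets: "0 0 0 0 0 4 1; 0 0 0 0 0 3 1"

```text
clock: 8.25
position: [0.5151, -0.099, 0.0792]
ee_rot: [-0.0, 0.172, 0.985, -0.001]
force: [-2.7, -5.6, 9.4]
gripper_width: 0.0005
gripper_force: 5.0
```

>>> step_arm:
  targets: "0 0 0 0 0 3 1; 0 0 0 0 0 3 1"

```text
clock: 8.5
position: [0.5151, -0.0991, 0.0733]
ee_rot: [-0.0, 0.172, 0.985, -0.001]
force: [-2.5, -4.6, 10.1]
gripper_width: 0.0005
gripper_force: 5.2
```

>>> step_arm:
  targets: "0 0 0 0 0 3 1; 0 0 0 0 0 3 1"

```text
clock: 8.75
position: [0.5151, -0.0989, 0.0673]
ee_rot: [-0.0, 0.172, 0.985, -0.001]
force: [-1.4, -5.1, 10.5]
gripper_width: 0.0001
gripper_force: 5.4
```

>>> step_arm:
  targets: "0 0 0 0 0 -14 1; 0 0 0 0 0 -16 1; 0 0 0 0 0 -5 1; 0 0 0 0 0 0 1"

```text
clock: 9.25
position: [0.5158, -0.0966, 0.1023]
ee_rot: [0.0, 0.171, 0.985, 0.0]
force: [0.5, 1.1, 2.7]
gripper_width: 0.0004
gripper_force: 1.5
```

>>> step_arm:
  targets: "0 0 0 0 0 4 1; 0 0 0 0 0 3 1"

```text
clock: 9.5
position: [0.5153, -0.098, 0.0952]
ee_rot: [-0.0, 0.171, 0.985, -0.0]
force: [-1.3, -1.0, 8.5]
gripper_width: 0.0005
gripper_force: 4.3
```

>>> step_arm:
  targets: "0 0 0 0 0 2 1; 0 0 0 0 0 2 1"

```text
clock: 9.75
position: [0.5152, -0.0986, 0.0912]
ee_rot: [-0.0, 0.172, 0.985, -0.001]
force: [-1.0, -1.6, 9.1]
gripper_width: 0.0004
gripper_force: 4.4
```

>>> step_arm:
  targets: "0 0 0 0 0 1.5 1; 0 0 0 0 0 1.5 1"

```text
clock: 10.0
position: [0.515, -0.0989, 0.0882]
ee_rot: [-0.0, 0.172, 0.985, -0.001]
force: [-1.6, -3.4, 7.9]
gripper_width: 0.0005
gripper_force: 4.5
```

>>> step_arm:
  targets: "0 0 0 0 0 1.5 1; 0 0 0 0 0 1.5 1"

```text
clock: 10.25
position: [0.5149, -0.0993, 0.0852]
ee_rot: [-0.0, 0.172, 0.985, -0.001]
force: [-2.5, -2.8, 9.9]
gripper_width: 0.0004
gripper_force: 4.6
```

>>> step_arm:
  targets: "0 0 0 0 0 1.5 1; 0 0 0 0 0 1.5 1"

```text
clock: 10.5
position: [0.5148, -0.0995, 0.0822]
ee_rot: [-0.0, 0.172, 0.985, -0.001]
force: [-1.6, -3.7, 9.3]
gripper_width: 0.0
gripper_force: 4.7
```

>>> step_arm:
  targets: "0 0 0 0 0 1.5 1; 0 0 0 0 0 1.5 1"

```text
clock: 10.75
position: [0.5148, -0.0996, 0.0792]
ee_rot: [-0.0, 0.172, 0.985, -0.001]
force: [-1.2, -4.0, 9.8]
gripper_width: 0.0004
gripper_force: 4.8
```

>>> step_arm:
  targets: "0 0 0 0 0 1.5 1; 0 0 0 0 0 1.5 1"

```text
clock: 11.0
position: [0.5148, -0.0997, 0.0762]
ee_rot: [-0.0, 0.172, 0.985, -0.001]
force: [-3.5, -4.4, 9.5]
gripper_width: 0.0003
gripper_force: 4.9
```

>>> step_arm:
  targets: "0 0 0 0 0 1.5 1; 0 0 0 0 0 1.5 1"

```text
clock: 11.25
position: [0.5148, -0.0997, 0.0734]
ee_rot: [-0.0, 0.172, 0.985, -0.001]
force: [-2.6, -3.6, 12.9]
gripper_width: 0.0005
gripper_force: 6.3
```

>>> step_arm:
  targets: "0 0 0 0 0 0.7 1; 0 0 0 0 0 0 1"

```text
clock: 11.5
position: [0.5148, -0.0998, 0.0729]
ee_rot: [-0.0, 0.172, 0.985, -0.001]
force: [-2.9, -5.4, 12.0]
gripper_width: 0.0004
gripper_force: 6.4
```

>>> step_arm:
  targets: "0 0 0 0 0 0.7 1; 0 0 0 0 0 0 1"

```text
clock: 11.75
position: [0.5148, -0.0997, 0.0723]
ee_rot: [-0.0, 0.172, 0.985, -0.001]
force: [-2.6, -4.1, 13.1]
gripper_width: 0.0003
gripper_force: 6.7
```

>>> step_arm:
  targets: "0 0 0 0 0 0.6 1; 0 0 0 0 0 0 1"

```text
clock: 12.0
position: [0.5148, -0.0998, 0.0717]
ee_rot: [-0.0, 0.172, 0.985, -0.001]
force: [-2.8, -3.3, 13.5]
gripper_width: 0.0007
gripper_force: 7.1
```

>>> step_arm:
  targets: "0 0 0 0 0 0.8 1; 0 0 0 0 0 0 1"

```text
clock: 12.25
position: [0.5148, -0.0997, 0.071]
ee_rot: [-0.0, 0.172, 0.985, -0.001]
force: [-2.9, -3.6, 14.1]
gripper_width: 0.0006
gripper_force: 7.4
```

>>> step_arm:
  targets: "0 0 0 0 0 0.8 1; 0 0 0 0 0 0 1"

```text
clock: 12.5
position: [0.5148, -0.0998, 0.0703]
ee_rot: [-0.0, 0.172, 0.985, -0.001]
force: [-2.6, -3.1, 15.1]
gripper_width: 0.001
gripper_force: 7.9
```

>>> step_arm:
  targets: "0 0 0 0 0 0.8 1; 0 0 0 0 0 0 1"

```text
clock: 12.75
position: [0.5148, -0.0997, 0.0696]
ee_rot: [-0.0, 0.172, 0.985, -0.001]
force: [-4.4, -3.9, 16.1]
gripper_width: 0.0
gripper_force: 8.3
```

>>> step_arm:
  targets: "0 0 0 0 0 0.6 1; 0 0 0 0 0 0 1; 0 0 0 0 0 0 1"

```text
clock: 13.12
position: [0.5148, -0.0997, 0.0691]
ee_rot: [-0.0, 0.172, 0.985, -0.001]
force: [-3.1, -3.8, 17.1]
gripper_width: 0.0004
gripper_force: 8.6
```

```bash
python3 - <<'E'
from cell import r
import cv2,numpy as np
s=r.snapshot("side"); t=r.snapshot("top")
a=cv2.resize(s["img"][140:240,240:340],(400,400)); b=cv2.resize(t["img"][140:240,210:310],(400,400))
cv2.imwrite("pics/p5.png",np.hstack([a,b])[:,:,::-1])
x=r.sense();print(x["force"],x["gripper_force"])
E
```

```text
[-4.44387917 -3.63515196 16.12737802] 8.611443420981484
```

View pics/p5.png

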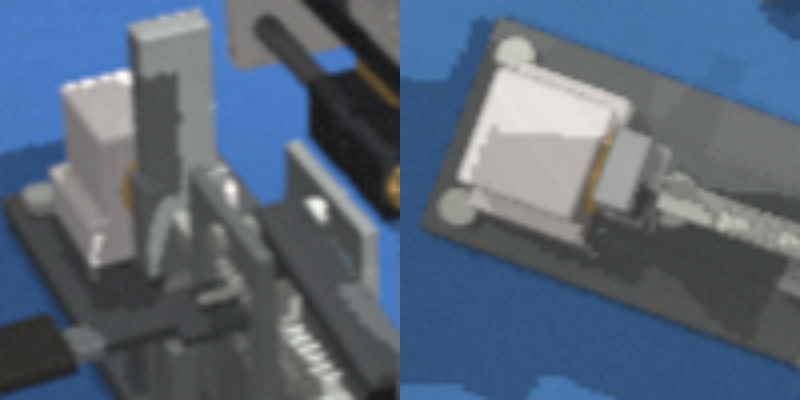

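>>> step_arm:
  targets: "0 0 0 0 0 -14 1; 0 0 0 0 0 -20 1; 0 0 0 0 0 -28 1; 0 0 0 20 24 0 1; 0 0 0 40 48 0 1"

```text
clock: 13.85
position: [0.4837, -0.0106, 0.1297]
ee_rot: [0.001, 0.174, 0.985, -0.0]
force: [0.7, 1.2, -0.1]
gripper_width: 0.0008
gripper_force: 0.0
```

>>> step_arm:
  targets: "0 0 0 38 46 0 1; 0 0 0 0 0 0 1; 0 0 0 0 0 22 1; 0 0 0 0 0 22 1; 0 0 0 0 0 0 1"

```text
clock: 14.48
position: [0.4617, 0.0454, 0.0846]
ee_rot: [-0.002, 0.172, 0.985, -0.001]
force: [-0.4, -0.5, -0.1]
gripper_width: 0.0004
gripper_force: 0.0
```

```bash
python3 - <<'E'
from cell import r
import cv2,numpy as np
from h import *
s=r.snapshot("side"); t=r.snapshot("top")
a=cv2.resize(s["img"][130:280,190:340],(400,400)); b=cv2.resize(t["img"][150:300,230:380],(400,400))
cv2.imwrite("pics/p6.png",np.hstack([a,b])[:,:,::-1])
x=r.sense();print(x["position"],x["force"]); d=np.array([.4624,.0439])-x["position"][:2]
print(d@[-.942,.337],d@[.337,.942])
E
```

```text
[0.46316193 0.04587299 0.08609559] [ 0.51285406  0.444965   -0.5488787 ]
5.283440153025699e-05 -0.0021153292196766853
```

View pics/p6.png

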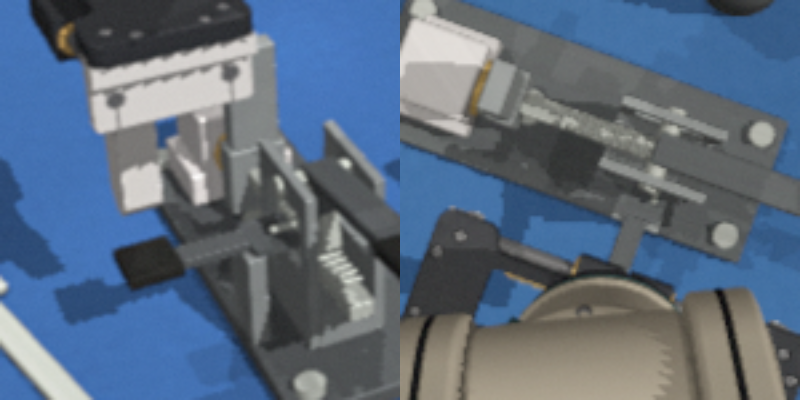

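>>> step_arm:
  targets: "0 0 0 0 -2 10 1; 0 0 0 0 0 10 1; 0 0 0 0 0 6 1; 0 0 0 0 0 0 1"

```text
clock: 15.08
position: [0.4619, 0.0448, 0.0596]
ee_rot: [-0.001, 0.171, 0.985, -0.0]
force: [0.1, 0.4, 0.3]
gripper_width: 0.0005
gripper_force: 0.0
```

>>> step_arm:
  targets: "0 0 0 0 0 5 1; 0 0 0 0 0 5 1; 0 0 0 0 0 0 1"

```text
clock: 15.45
position: [0.4623, 0.045, 0.0499]
ee_rot: [-0.0, 0.171, 0.985, 0.0]
force: [-0.2, 0.3, 0.0]
gripper_width: 0.0005
gripper_force: 0.1
```

>>> step_arm:
  targets: "0 0 0 0 0 5 1; 0 0 0 0 0 5 1"

```text
clock: 15.7
position: [0.4625, 0.0449, 0.0402]
ee_rot: [0.0, 0.171, 0.985, 0.0]
force: [0.1, -0.3, 5.4]
gripper_width: 0.0003
gripper_force: 2.6
```

>>> step_arm:
  targets: "0 0 0 0 0 4 1; 0 0 0 0 0 3 1"

```text
clock: 15.95
position: [0.4635, 0.0447, 0.034]
ee_rot: [0.001, 0.171, 0.985, 0.0]
force: [-4.9, -0.9, 37.5]
gripper_width: 0.0004
gripper_force: 18.1
```

>>> step_arm:
  targets: "0 0 0 0 0 2 1; 0 0 0 0 0 2 1"

```text
clock: 16.2
position: [0.4638, 0.0447, 0.0332]
ee_rot: [0.002, 0.172, 0.985, 0.001]
force: [-10.8, -0.4, 70.3]
gripper_width: 0.0004
gripper_force: 34.7
```

>>> step_arm:
  targets: "0 0 0 0 0 -8 1; 0 0 0 0 0 -40 1; 0 0 0 0 0 -50 1; 0 0 0 0 0 0 1"

```text
clock: 16.7
position: [0.4652, 0.045, 0.1298]
ee_rot: [0.003, 0.171, 0.985, 0.001]
force: [0.1, 0.0, 0.4]
gripper_width: 0.0004
gripper_force: 0.0
```

```bash
python3 - <<'E'
from cell import r
import cv2,numpy as np
from h import *
s=r.snapshot("side"); t=r.snapshot("top")
a=cv2.resize(s["img"][130:280,190:340],(400,400)); b=cv2.resize(t["img"][150:300,230:380],(400,400))
cv2.imwrite("pics/p7.png",np.hstack([a,b])[:,:,::-1])
x=r.sense();print(x["position"],x["force"])
P=back("top",268.6,184.9,.128);d=P[:2]-x["position"][:2]
print(P,d@[-.942,.337],d@[.337,.942]); e=P[:2]-[.5595,.0304];print(e@[.337,.942],e@[-.942,.337])
E
```

```text
[0.46233276 0.04480878 0.12692543] [-0.12421986 -0.25151027  0.03312684]
[0.58404339 0.10117928 0.128     ] -0.09565455218476358 0.09411749916539734
0.0749452057468266 0.000732744245120506
```

View pics/p7.png

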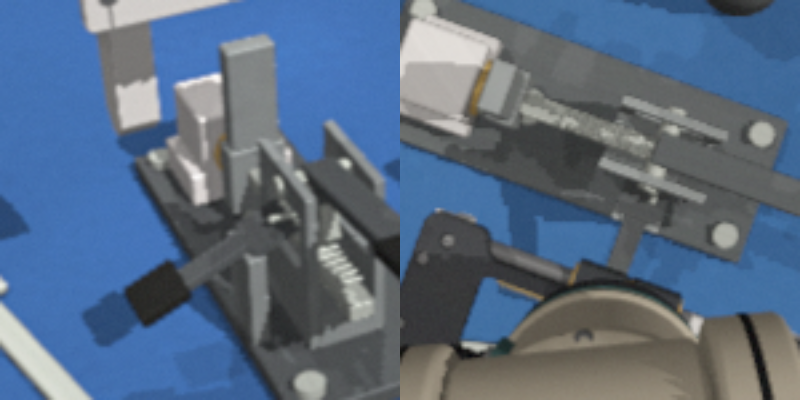

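>>> step_arm:
  targets: "0 0 0 -10 50 0 1; 0 0 0 -30 50 0 1; 0 0 0 -50 26 0 1; 0 0 0 -6 0 0 1; 0 0 0 0 0 0 1"

```text
clock: 17.42
position: [0.5935, 0.1299, 0.1249]
ee_rot: [-0.002, 0.172, 0.985, -0.001]
force: [-1.5, -0.2, -0.2]
gripper_width: 0.0007
gripper_force: 0.0
```

>>> step_arm:
  targets: "0 0 0 0 0 15 1; 0 0 0 0 0 15 1; 0 0 0 0 0 18 1; 0 0 0 0 0 0 1"

```text
clock: 17.92
position: [0.5934, 0.1307, 0.0772]
ee_rot: [-0.002, 0.171, 0.985, -0.001]
force: [0.1, -0.3, 0.1]
gripper_width: 0.0006
gripper_force: 0.0
```

```bash
python3 - <<'E'
from cell import r
import cv2,numpy as np
s=r.snapshot("side"); t=r.snapshot("top")
a=cv2.resize(s["img"][130:280,190:340],(400,400)); b=cv2.resize(t["img"][100:250,200:350],(400,400))
cv2.imwrite("pics/p8.png",np.hstack([a,b])[:,:,::-1])
x=r.sense();d=np.array([.58404,.10118])-x["position"][:2]
print(x["position"],x["force"],d@[-.942,.337],d@[.337,.942])
E
```

```text
[0.59512859 0.13106835 0.07890389] [ 0.34691491 -0.7344641  -0.10677353] 0.0003730813265084977 -0.03189168422213775
```

View pics/p8.png

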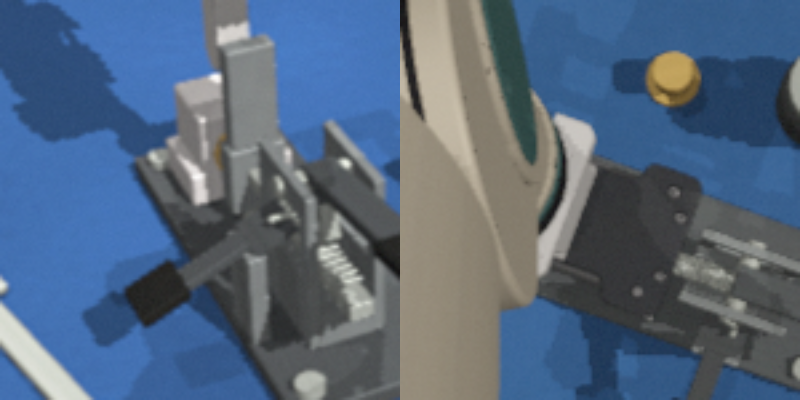

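>>> step_arm:
  targets: "0 0 0 0 -6 0 1; 0 0 0 0 -4 0 1; 0 0 0 0 -3 0 1"

```text
clock: 18.4
position: [0.592, 0.1208, 0.0798]
ee_rot: [0.001, 0.171, 0.985, 0.002]
force: [1.5, 4.5, -1.7]
gripper_width: 0.0008
gripper_force: 2.6
```

>>> step_arm:
  targets: "0 0 0 0 -4 0 1; 0 0 0 0 -4 0 1"

```text
clock: 18.65
position: [0.5893, 0.1134, 0.0798]
ee_rot: [0.001, 0.171, 0.985, 0.002]
force: [2.0, 4.8, -2.1]
gripper_width: 0.001
gripper_force: 2.6
```

>>> step_arm:
  targets: "0 0 0 0 -4 0 1; 0 0 0 0 -4 0 1"

```text
clock: 18.9
position: [0.5866, 0.1058, 0.0798]
ee_rot: [0.001, 0.171, 0.985, 0.002]
force: [2.0, 5.0, -0.9]
gripper_width: 0.0005
gripper_force: 2.6
```

>>> step_arm:
  targets: "0 0 0 0 -4 0 1; 0 0 0 0 -4 0 1"

```text
clock: 19.15
position: [0.5839, 0.0983, 0.0798]
ee_rot: [0.001, 0.171, 0.985, 0.002]
force: [1.3, 5.0, -0.9]
gripper_width: 0.0005
gripper_force: 2.6
```

>>> step_arm:
  targets: "0 0 0 0 -4 0 1; 0 0 0 0 -3 0 1"

```text
clock: 19.4
position: [0.5814, 0.0913, 0.0798]
ee_rot: [0.001, 0.171, 0.985, 0.001]
force: [1.9, 4.2, -2.0]
gripper_width: 0.0008
gripper_force: 2.6
```

>>> step_arm:
  targets: "0 0 0 0 -2 0 1; 0 0 0 0 -2 0 1"

```text
clock: 19.65
position: [0.5799, 0.0872, 0.0797]
ee_rot: [0.001, 0.171, 0.985, 0.001]
force: [1.8, 4.0, -1.4]
gripper_width: 0.0002
gripper_force: 2.5
```

>>> step_arm:
  targets: "0 0 0 0 -2 0 1; 0 0 0 0 -2 0 1"

```text
clock: 19.9
position: [0.5785, 0.0834, 0.0797]
ee_rot: [0.001, 0.171, 0.985, 0.001]
force: [2.0, 5.4, -1.2]
gripper_width: 0.0005
gripper_force: 2.5
```

Time is ample; continue 2 mm at a time until the force rises.

>>> step_arm:
  targets: "0 0 0 0 -1.5 0 1; 0 0 0 0 -1.5 0 1"

```text
clock: 20.15
position: [0.5775, 0.0804, 0.0797]
ee_rot: [0.001, 0.171, 0.985, 0.001]
force: [1.4, 5.0, -0.1]
gripper_width: 0.0
gripper_force: 2.5
```

>>> step_arm:
  targets: "0 0 0 0 -1.5 0 1; 0 0 0 0 -1.5 0 1"

```text
clock: 20.4
position: [0.5765, 0.0777, 0.0797]
ee_rot: [0.001, 0.171, 0.985, 0.001]
force: [1.9, 7.3, -1.2]
gripper_width: 0.0004
gripper_force: 4.4
```

>>> step_arm:
  targets: "0 0 0 0 -1.5 0 1; 0 0 0 0 -1.5 0 1"

```text
clock: 20.65
position: [0.5765, 0.0777, 0.0798]
ee_rot: [0.002, 0.17, 0.985, 0.003]
force: [2.8, 11.6, -2.6]
gripper_width: 0.0003
gripper_force: 5.9
```

>>> step_arm:
  targets: "0 0 0 0 4 0 1; 0 0 0 0 8 0 1; 0 0 0 0 6 -10 1; 0 0 0 0 0 -40 1; 0 0 0 0 0 -50 1"

```text
clock: 21.28
position: [0.5798, 0.0901, 0.18]
ee_rot: [-0.001, 0.171, 0.985, -0.001]
force: [0.6, -0.5, -0.2]
gripper_width: 0.0003
gripper_force: 0.0
```

>>> step_arm:
  targets: "0 0 0 50 30 -10 1; 0 0 0 50 30 0 1; 0 0 0 50 30 0 1; 0 0 0 30 50 0 1; 0 0 0 0 0 0 1"

```text
clock: 21.9
position: [0.4564, 0.2886, 0.1898]
ee_rot: [-0.0, 0.167, 0.986, 0.001]
force: [-0.4, 0.2, -0.2]
gripper_width: 0.0003
gripper_force: 0.0
```

```bash
python3 - <<'E'
from cell import r
import cv2,numpy as np
from h import *
s=r.snapshot("side"); t=r.snapshot("top")
a=cv2.resize(s["img"][130:280,210:360],(400,400)); b=cv2.resize(t["img"][100:300,210:410],(400,400))
cv2.imwrite("pics/p9.png",np.hstack([a,b])[:,:,::-1])
x=r.sense();print(x["position"],x["force"],x["clock"])
E
```

```text
[0.45851504 0.28295617 0.18953137] [-0.20537053 -0.79466687 -0.39164248] 22.0
```

View pics/p9.png

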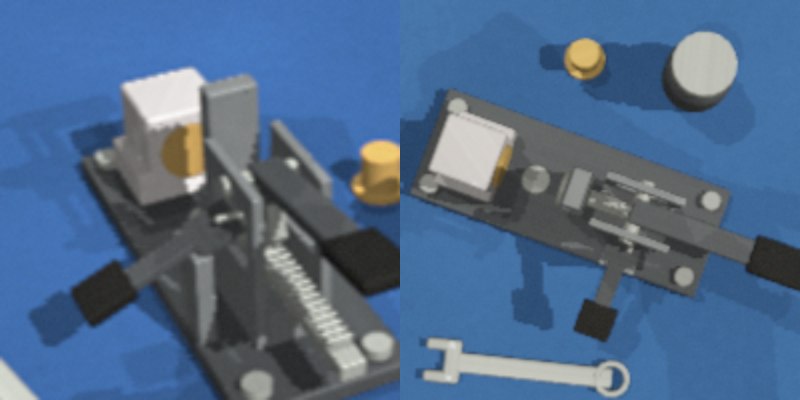

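```bash
python3 -c "
from cell import r
print(r.job_done())"
```

```text
the job is handed in; nothing more can be done
None
```

I pumped the bush home at about 16–17 N on the trigger pad, let the trigger rise, pressed the release lever fully down and slid the jaw back until it stopped moving, then handed the job in at about 22 s. The jaw push took about 12 N at most, and the last picture shows the wrench, spare bush and tin where they were; the hand-in gave no verdict, so I can't confirm it passed.

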